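Front a tote of bisque cups with the draw hook

ROBOT

A 7-joint arm with a two-finger parallel gripper is mounted at the origin on the work surface. World frame = base frame: x ahead of the robot, y to its left, z up, the work surface at z = 0. Lengths are in m, angles in rad, forces in N, time in s.
With the tool pointing down it reaches from about 0.425 to 0.875 m from the base axis. Payload 9.9 kg.
Tool frame: the origin (TCP) lies where the fingers leave the gripper's body, on its centre line; the fingertips stand 73 mm ahead of it and the grasp point (between the pads) lies 54 mm ahead of it (env.tcp_to_grasp is the z of the grasp point in the tool frame, in m); z points along the fingers, y is the direction in which the jaws open and shut (so a half turn about z gives the same grasp; the last joint's range is limited). The gripper opens to 85 mm and grips with 20 to 120 N. Pads are 22 mm wide; open, the fingers measure 114 mm over their backs; the gripper's body (76 mm by 85 mm) begins 54 mm behind the grasp point. The pads swing forward as they close: fully open they stand 13 mm farther back than shut.
Start: joints at [-1.223, 0.576, 0.025, 1.437, -0.015, 1.129, -0.057], TCP at [0.282, 0.613, 0.304] pointing down, gripper open.
Joint ranges: [-2.76, 2.76], [-0.34, 2.15], [-1.52, 1.57], [0.19, 2.46], [-1.09, 4.23], [0.17, 1.99], [-2.82, 2.82]. Speed limits (rad/s): [2.22, 2.22, 3.01, 3.01, 3.14, 3.14, 3.14].

INTERFACE

Orientations are given as a unit quaternion [w, x, y, z].
In Python, from bench import sensors, vision, ticket, env gives the robot as it stands.
- The arm moves only by the tool drive_tool, never from a script. Its arguments are lists of equal length, an entry for each row: "offset": the shift along the tool's x, y, z in units of 25 mm (1.0 is 25 mm), a list of three; "twist": the turn, a rotation vector about the tool's x, y, z in units of 6 degrees (1.0 is 6 degrees), a list of three; "gripper": the opening, from -1 (shut) to 1 (fully open), so that 0 is half open. A call has 1 to 10 rows; each row is the pose to reach, as a shift and turn from the pose commanded when the call began, along the tool's axes at that moment; what a row does not reach only later rows make up. A row lasts 1/10 s, in which the tool goes at most 50 mm and 8.59 degrees, less where a joint would pass 70% of its speed; a pose out of reach is approached as far as the arm can. A call with a gripper value outside its range is refused whole. The fingers move at their own pace and stop on an object; "newtons" is the grip in N (left out, the last holds). Time passes only in rows, so rows that repeat a pose let the fingers close. It gives the time, the measured TCP pose, the force and the opening at its end, in the units of the state.
- sensors.observe(): the state, without advancing time (a new reading comes with each control period).
- vision.get_image(name): name is "side" or "top"; returns (picture, depth): 400x640x3 uint8, blue, green, red; 400x640 float32, m along the optical axis (not along the pixel's ray), 0 where there is no reading.
- vision.get_calibration(name): a dict with "intrinsics" (3x3 intrinsics, pixels), "rvec" (rotation vector, rad) and "tvec" (3), from world to camera coordinates, as OpenCV has them. Camera axes: x right, y down, z forward; pixel columns grow to the right and rows downward; lengths in m; the calibration is good to about 2 mm. A picture is of the moment at which its call begins. get_calibration takes no time and is no camera call.
- ticket.close_job(): hands the job in, once; it reports no verdict.
The state is a dict: "clock": time; "joint_positions": joint angles; "dq": joint speeds; "joint_torque": joint torques, N m; "position": TCP position; "tool_rot": TCP orientation; "force": force on the tool from outside, world axes, zero at the start; "wrist_torque": the same for the moment, N m; "grip_width": finger opening in m.
Only numpy, scipy, OpenCV 4.12 (cv2) and the standard library are available. Lean on these libraries where they do the work, as an engineer would, in place of code of your own. Each camera call takes 0.05 s, during which the arm holds its last target.

TASK

Take the wooden-handled draw hook from the bench, hook its blade over the front lip of the grey tote of cups that stands deep in the rack, and draw the tote gently straight forward until you feel it snug against the stop strip, holding a light steady pull there for a moment. Do not haul or slam it, keep your gripper off the tote and the cups standing, and leave the crate of jars and everything else alone. Then unhook and lay the draw hook flat on the open bench, clear of the rack, the tote staying at the strip.

Things in the scene. Friction and masses are not known exactly. Their poses are not given: they have to be found in the camera images.
- rack: Low ware rack, fixed. Plywood deck 320 (x, deep) x 400 (y) x 18 mm thick on the bench; origin under its middle, x points into the rack (away from the robot), z up; the deck's front edge is at x = -160. Two bays, centres y = +92 and -92, each 172 mm wide between guide battens 16 mm high that run from x = -133. The wire upper tier covers only the rear part.
- rack_tier (a point): Middle of the front lower edge of the wire upper tier (80 mm behind the deck's front edge, 180 mm above the bench): in front of it the deck is open from above, behind it is only the space beneath. Posts 18 mm square stand at the tier's four corners, 191 mm either side of the middle.
- stop_strip: Adjustable stop across the front of the deck: a dark wood strip (stop_bar) 340 (y) x 12 x 18 mm high, parallel to the deck's front edge, clamped by screws in slots. Origin at deck level, mid length, where the strip's rear face lies when set right forward; x points into the rack. The strip is clamped anywhere from there to 26 mm farther back (x = 0 to 26); where is not measured. It does not yield.
- tote: Open grey plastic tote, 200 long (x) x 150 wide x 75 mm high, walls and floor 4 mm; holds three loose cups and tiles. Origin: bottom edge of the front wall's outer face, mid width; x points to its rear, z up. Stands on the deck (18 mm up) in either bay, its front 75 to 95 mm behind the stop's origin. 0.6 to 0.95 kg in all: slides at a pull of 2 to 7 N. Behind the front wall 45 mm are free.
- tote_lip (a point): Top of the tote's front wall, mid width and mid thickness (4 mm), 75 mm above the deck. A rim flange 8 mm high juts 9 mm outward all round the top (at the front, out over the strip).
- tote_left (a point): Bottom edge of the tote's front wall, outer face, 70 mm to the left (tote +y) of the middle.
- tote_right (a point): Bottom edge of the tote's front wall, outer face, 70 mm to the right (tote -y) of the middle.
- cup_a: Bisque cup, 44 mm across, 50 mm high, standing loose in the tote, left of a row of three; origin under its foot.
- cup_b: Second such cup in the tote, in the middle of the row.
- cup_c: Third such cup in the tote, right of the row.
- hook: Draw hook lying on the bench, 0.22 kg. Wooden handle 120 (x) x 24 (y) x 34 mm high; origin mid underside; x points along the shank to the blade. Steel shank 8 mm thick, its centre 28 mm above the underside. Flat blade 30 mm wide (y), 4 mm thick (x = 188 to 192), turned down to z = 4: 20 mm below the shank. Grip it across y near the middle; centre of mass 30 mm ahead of it. Not measured while held.
- hook_blade (a point): Middle of the lower edge of the hook's blade (x = 190, z = 4 in the hook's frame).
- crate: Bystander: slatted wooden crate of four glaze jars, 200 x 150 x 75 mm, jar lids 95 mm high, in the other bay; origin at the bottom edge of its front, in the middle.
- bowl: Bystander: steel bowl, 160 mm across, 60 mm high, on the bench; origin under its middle.
- lidded_pot: Bystander: small clay pot with a knobbed lid, 64 mm across, 54 mm high; origin under its middle.
- rib: Bystander: flat wooden throwing rib, about 82 x 64 x 6 mm, lying on the bench; origin at its underside.
- brush: Bystander: glazing brush lying on the bench; origin at its underside.
- clay_a: Bystander: dark clay cylinder 76 mm across, 75 mm high, standing on the ware board at the right.
- clay_b: Bystander: dark clay cylinder 72 mm across, 85 mm high, beside it.
Mind the look-alikes: they are no part of the job. What is shaped like the cup_a but red is not meant.

How it is judged:
By the outcome, as a careful person would: the job done as asked, in the order asked, and still so for the second after the job is handed in, with the robot touching nothing.
It also fails if it takes over 72 s, if anything falls off the work surface, if the arm or the gripper's body presses on something with over 40 N, if the wrist force passes 120 N, or if a joint passes its speed limit or range.

## Working session

There is one attempt and no reset: what is moved stays moved. The work goes in short steps, Python scripts to look and compute and a tool call to move; the robot and the scene stay as the last step left them, time stands still between calls to the robot, and variables do not carry over. Pictures are saved under pics/ and viewed, and the job is handed in when it is done.

Besides the shell and the picture viewer there is one more tool, called after "Request:" as name(argument=value, ...) on one line, values as JSON. drive_tool: Moves the arm, as the interface text tells. Its arguments: {"type":"object","properties":{"offset":{"type":"array"},"twist":{"type":"array"},"gripper":{"type":"array"},"newtons":{"type":"number"}},"required":["offset","twist","gripper"]}

```bash
ls; mkdir -p pics; python3 - <<'E'
from bench import sensors, vision, ticket, env
import cv2, numpy as np
print(sensors.observe()); print(env.tcp_to_grasp)
for n in ["side","top"]:
    im,d=vision.get_image(n); cv2.imwrite(f"pics/{n}0.png",im); np.save(f"{n}0.npy",d)
    c=vision.get_calibration(n); print(n,c)
    R,_=cv2.Rodrigues(np.array(c["rvec"],float)); print(-R.T@np.array(c["tvec"]).ravel()); print(R)
E
```

```text
pics
{'clock': 0.0, 'joint_positions': array([-1.22277188,  0.57653205,  0.02483897,  1.4378985 , -0.01502192,
        1.12899524, -0.05651101]), 'dq': array([-0.00124273,  0.00045302, -0.00038812, -0.00036643, -0.00020264,
        0.00021802,  0.00081485]), 'joint_torque': array([ 1.68235001e-04, -7.65746856e+01,  2.25061700e+00, -2.85955113e+01,
        1.53537921e-02,  1.27834588e-02, -2.76647637e-05]), 'position': array([0.28235059, 0.61274848, 0.30304583]), 'tool_rot': array([-1.45453163e-04,  2.14229635e-01,  9.76782977e-01, -8.11502191e-04]), 'force': array([ 0.52121683,  0.22251389, -0.03586592]), 'wrist_torque': array([0.00726998, 0.02969818, 0.00789506]), 'grip_width': 0.08509594303306817}
0.0539
side {'intrinsics': array([[363.89143488,   0.        , 325.05794344],
       [  0.        , 363.89143488, 193.65624284],
       [  0.        ,   0.        ,   1.        ]]), 'rvec': array([ 2.14410309, -0.37174891,  0.16831587]), 'tvec': array([-0.54304549,  0.18682736,  0.84868004])}
[ 0.33102618 -0.74350597  0.62264051]
[[ 0.944965   -0.32654955 -0.02016284]
 [-0.20029005 -0.52866567 -0.82486151]
 [ 0.25869875  0.78350367 -0.56497518]]
top {'intrinsics': array([[375.23984314,   0.        , 326.01431414],
       [  0.        , 375.23984314, 204.01188731],
       [  0.        ,   0.        ,   1.        ]]), 'rvec': array([ 2.18421726, -2.17712006,  0.09298482]), 'tvec': array([-0.05288922,  0.58075536,  1.03538997])}
[ 0.49372199 -0.04814456  1.07982737]
[[ 0.00313248 -0.99999071  0.00296208]
 [-0.99660165 -0.00336565 -0.0823032 ]
 [ 0.0823124  -0.0026942  -0.99660294]]
```

View pics/side0.png

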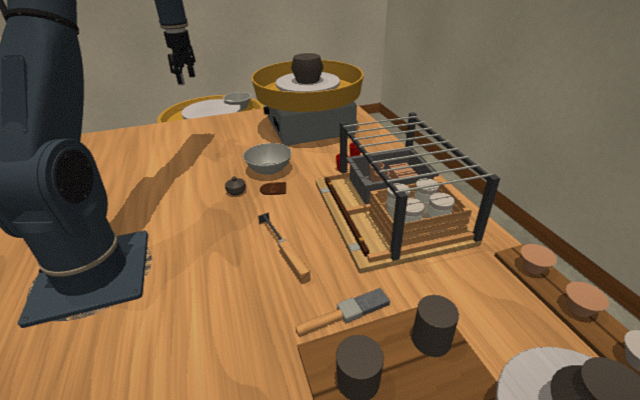

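View pics/top0.png

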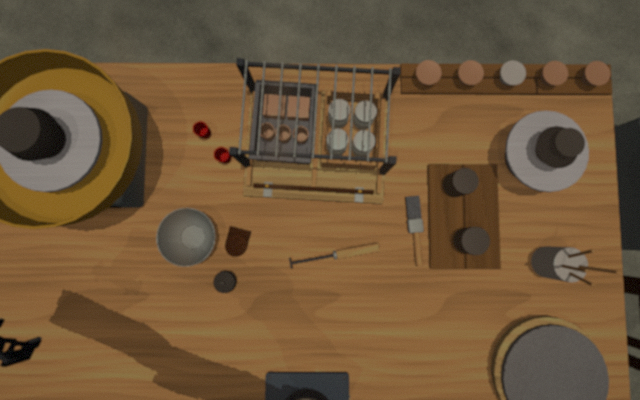

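The top view shows the hook at about (290..378, 263..246), with its blade to the left. The tote is in the left bay (250..318, 82..162) and the crate in the right bay. Zooming in for measurement.

```bash
cat > h.py <<'E'
import cv2, numpy as np
from bench import sensors, vision, ticket, env
def cal(n):
    c=vision.get_calibration(n); R,_=cv2.Rodrigues(np.array(c["rvec"],float)); return c["intrinsics"],R,np.array(c["tvec"],float).ravel()
def ray(n,uv,z):
    K,R,t=cal(n); o=-R.T@t; d=R.T@np.linalg.inv(K)@np.array([uv[0],uv[1],1.]); return o+d*(z-o[2])/d[2]
def proj(n,P):
    K,R,t=cal(n); p=K@(R@np.array(P,float)+t); return p[:2]/p[2]
def crop(im,x0,y0,x1,y1,s,fn):
    cv2.imwrite(fn,cv2.resize(im[y0:y1,x0:x1],None,fx=s,fy=s,interpolation=cv2.INTER_CUBIC))
E
python3 - <<'E'
from h import *
t=cv2.imread("pics/top0.png"); s=cv2.imread("pics/side0.png")
crop(t,230,50,410,210,4,"pics/t1.png"); crop(t,280,230,390,280,7,"pics/t2.png"); crop(s,310,100,510,270,4,"pics/s1.png")
E
```

```text
(no output)
```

View pics/t1.png

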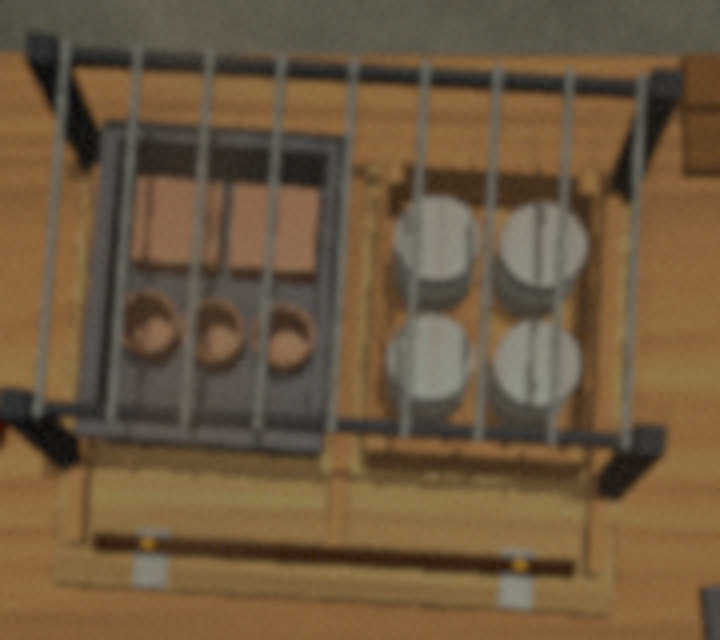

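View pics/t2.png

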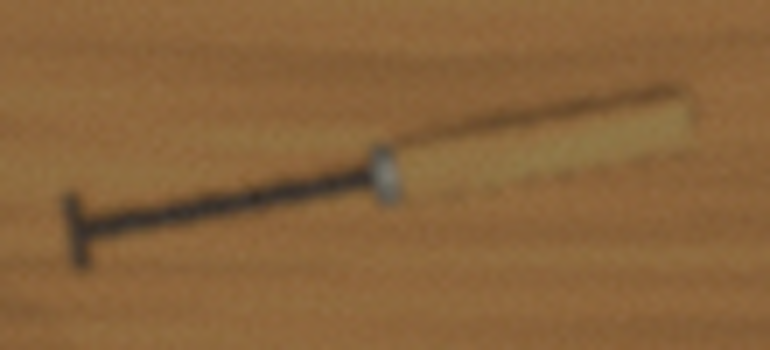

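View pics/s1.png

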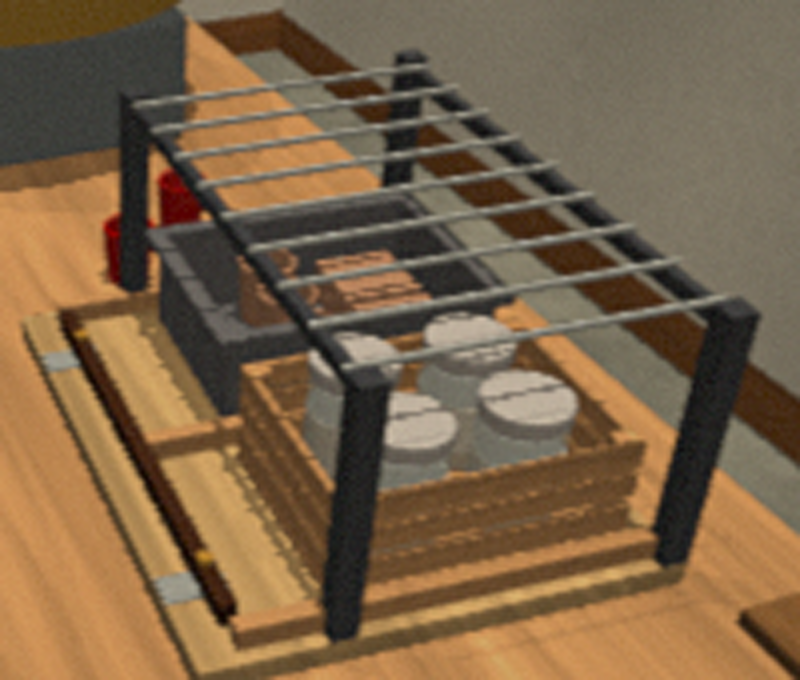

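```bash
python3 - <<'E'
from h import *
np.set_printoptions(precision=4,suppress=True)
def T(x,y,s,x0,y0): return ((x+.5)/s-.5+x0,(y+.5)/s-.5+y0)
t1=lambda x,y:T(x,y,4,230,50); t2=lambda x,y:T(x,y,7,280,230); s1=lambda x,y:T(x,y,4,310,100)
for nm,p,z in [("deckFL",(57,572),.018),("deckFR",(610,598),.018),("stripFL",(95,548),.036),("stripFR",(573,573),.036),("stripRL",(95,535),.036),("stripRR",(573,561),.036),
 ("toteRimFL",(80,436),.093),("toteRimFR",(322,451),.093),("toteRimRL",(106,124),.093),("toteRimRR",(347,137),.093),("tierL",(5,412),.18),("tierR",(660,448),.18)]:
    print(nm,ray("top",t1(*p),z))
for nm,p,z in [("stripRL",(72,310),.036),("stripRR",(236,603),.036),("stripFR",(222,617),.036),("deckFL",(25,322),.018),("deckFR",(197,668),.018),("rimFL",(148,233),.093),("rimFR",(212,340),.093),("tierbar",(125,115),.18)]:
    print("side",nm,ray("side",s1(*p),z))
for nm,p,z in [("bladetop",(76,232),.032),("bladeend1",(70,195),.032),("bladeend2",(81,267),.032),("ferrule",(385,175),.034),("handEndL",(690,92),.034),("handEndR",(690,148),.034),("handFL",(400,140),.034),("handFR",(400,198),.034)]:
    print("hook",nm,ray("top",t2(*p),z))
d=np.load("top0.npy")
E
```

```text
deckFL [0.6131 0.1827 0.018 ]
deckFR [ 0.5959 -0.2105  0.018 ]
stripFL [0.6281 0.1526 0.036 ]
stripFR [ 0.6117 -0.182   0.036 ]
stripRL [0.6373 0.1528 0.036 ]
stripRR [ 0.6201 -0.1821  0.036 ]
toteRimFL [0.6959 0.1531 0.093 ]
toteRimFR [ 0.6863 -0.0082  0.093 ]
toteRimRL [0.9102 0.1397 0.093 ]
toteRimRR [ 0.9018 -0.0237  0.093 ]
tierL [0.6927 0.1812 0.18  ]
tierR [ 0.672 -0.217  0.18 ]
side stripRL [0.6362 0.1517 0.036 ]
side stripRR [ 0.6181 -0.1855  0.036 ]
side stripFR [ 0.6058 -0.1932  0.036 ]
side deckFL [0.6055 0.1756 0.018 ]
side deckFR [ 0.584  -0.2091  0.018 ]
side rimFL [0.6962 0.1476 0.093 ]
side rimFR [ 0.6811 -0.0042  0.093 ]
side tierbar [0.6866 0.1719 0.18  ]
hook bladetop [0.417  0.0469 0.032 ]
hook bladeend1 [0.4315 0.0495 0.032 ]
hook bladeend2 [0.4034 0.0448 0.032 ]
hook ferrule [ 0.4399 -0.0751  0.034 ]
hook handEndL [ 0.4729 -0.1959  0.034 ]
hook handEndR [ 0.4508 -0.1957  0.034 ]
hook handFL [ 0.4536 -0.081   0.034 ]
hook handFR [ 0.4309 -0.081   0.034 ]
```

The strip's rear face is at x≈0.633 and the tote's lip at about (0.701, 0.072), so the travel is about 66 mm. The hook's handle centre is at about (0.451, -0.138), yaw 100.5°.

```bash
cat >> h.py <<'E'
from scipy.spatial.transform import Rotation as Ro
def go(pos,jaw,pitch=0,cur=None):
    """offset/twist units to TCP pos (world), jaw yaw deg, tool straight down (+pitch deg about jaw axis)"""
    s=sensors.observe(); q=np.array(s["tool_rot"]); R=Ro.from_quat(np.r_[q[1:],q[0]]) if cur is None else cur
    a=np.radians(jaw); y=np.array([np.cos(a),np.sin(a),0]); z=np.array([0,0,-1.]); x=np.cross(y,z)
    T=Ro.from_matrix(np.c_[x,y,z])*Ro.from_euler("y",pitch,degrees=True)
    off=R.inv().apply(np.array(pos)-s["position"])/.025; tw=(R.inv()*T).as_rotvec(degrees=True)/6
    print("t",round(s["clock"],2),"pos",np.round(s["position"],4),"off",np.round(off,3),"twist",np.round(tw,3),"q",np.round(s["joint_positions"],2),"F",np.round(s["force"],2),"w",round(s["grip_width"],4))
E
python3 -c "
from h import *
go([.47,.25,.30],35); go([.449,-.128,.2],10.5)"
```

```text
t 0.1 pos [0.2823 0.6128 0.3031] off [-12.891 -10.038   0.14 ] twist [-1.400e-02  4.000e-03  5.044e+00] q [-1.22  0.58  0.02  1.44 -0.02  1.13 -0.06] F [-0.7  -0.22  0.31] w 0.0853
t 0.1 pos [0.2823 0.6128 0.3031] off [-18.455 -24.116   4.161] twist [-1.300e-02  7.000e-03  9.127e+00] q [-1.22  0.58  0.02  1.44 -0.02  1.13 -0.06] F [-0.7  -0.22  0.31] w 0.0853
```

Request:
drive_tool(offset=[[-12.9,-10,0],[-12.9,-10,0],[-12.9,-10,0],[-12.9,-10,0],[-12.9,-10,0],[-12.9,-10,0],[-12.9,-10,0],[-12.9,-10,0],[-12.9,-10,0],[-12.9,-10,0]], twist=[[0,0,5],[0,0,5],[0,0,5],[0,0,5],[0,0,5],[0,0,5],[0,0,5],[0,0,5],[0,0,5],[0,0,5]], gripper=[0.3,0.3,0.3,0.3,0.3,0.3,0.3,0.3,0.3,0.3])

```text
clock: 1.1
position: [0.4716, 0.249, 0.3038]
tool_rot: [0.0, 0.462, 0.887, -0.0]
force: [-0.1, 0.1, 0.1]
grip_width: 0.0555
```

```bash
python3 -c "
from h import *
go([.449,-.128,.2],10.5)"
```

```text
t 1.1 pos [0.4716 0.249  0.3038] off [-11.831  -9.39    4.163] twist [-2.000e-03  5.000e-03  4.086e+00] q [-0.73  0.37  0.21  1.82 -0.09  0.96  0.14] F [-0.1   0.11  0.12] w 0.0555
```

Request:
drive_tool(offset=[[-11.83,-9.39,4.16],[-11.83,-9.39,4.16],[-11.83,-9.39,4.16],[-11.83,-9.39,4.16],[-11.83,-9.39,4.16],[-11.83,-9.39,4.16],[-11.83,-9.39,4.16],[-11.83,-9.39,4.16],[-11.83,-9.39,4.16],[-11.83,-9.39,4.16]], twist=[[0,0,4.09],[0,0,4.09],[0,0,4.09],[0,0,4.09],[0,0,4.09],[0,0,4.09],[0,0,4.09],[0,0,4.09],[0,0,4.09],[0,0,4.09]], gripper=[0.3,0.3,0.3,0.3,0.3,0.3,0.3,0.3,0.3,0.3])

```text
clock: 2.1
position: [0.45, -0.1252, 0.1994]
tool_rot: [-0.001, 0.638, 0.77, 0.0]
force: [0.2, 0.6, -0.2]
grip_width: 0.0555
```

```bash
python3 -c "
from h import *
im,d=vision.get_image('side'); crop(im,200,160,360,300,5,'pics/s2.png')
im,d=vision.get_image('top'); crop(im,270,200,400,290,6,'pics/t3.png')
go([.449,-.128,.078],10.5)"
```

```text
t 2.2 pos [ 0.4504 -0.1238  0.1999] off [-0.159 -0.089  4.874] twist [ 0.001 -0.01   0.066] q [-0.05  0.43  0.31  2.11 -0.22  0.63  0.6 ] F [ 0.58 -0.18 -0.78] w 0.0559
```

View pics/s2.png

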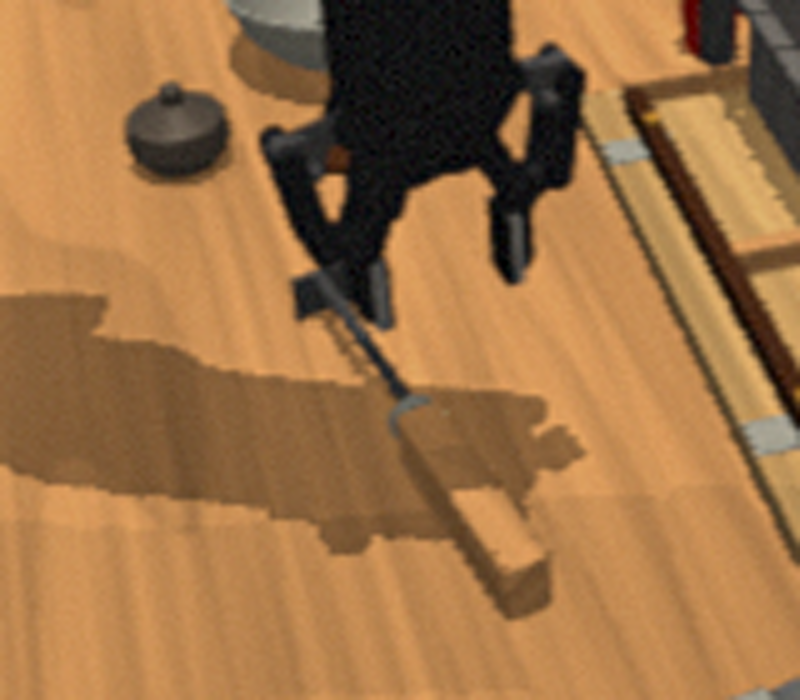

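The side view shows the open fingers straddling the hook's line, with the handle below at crop (480,500). Descending.

Request:
drive_tool(offset=[[-0.16,-0.09,1],[-0.16,-0.09,2],[-0.16,-0.09,3],[-0.16,-0.09,4],[-0.16,-0.09,4.5],[-0.16,-0.09,4.87],[-0.16,-0.09,4.87],[-0.16,-0.09,4.87]], twist=[[0,0,0.05],[0,0,0.05],[0,0,0.05],[0,0,0.05],[0,0,0.05],[0,0,0.05],[0,0,0.05],[0,0,0.05]], gripper=[0.3,0.3,0.3,0.3,0.3,0.3,0.3,0.3])

```text
clock: 3.0
position: [0.4488, -0.1296, 0.0786]
tool_rot: [0.0, 0.639, 0.769, 0.0]
force: [0.7, -0.2, -0.5]
grip_width: 0.0556
```

```bash
python3 -c "
from h import *
im,d=vision.get_image('side'); crop(im,200,160,360,300,5,'pics/s3.png')
go([.449,-.128,.078],10.5)"
```

```text
t 3.05 pos [ 0.4488 -0.1298  0.0788] off [0.07  0.019 0.032] twist [ 0.009  0.002 -0.003] q [ 0.07  0.64  0.17  2.21 -0.33  0.31  0.7 ] F [-0.94  0.36 -0.55] w 0.056
```

View pics/s3.png

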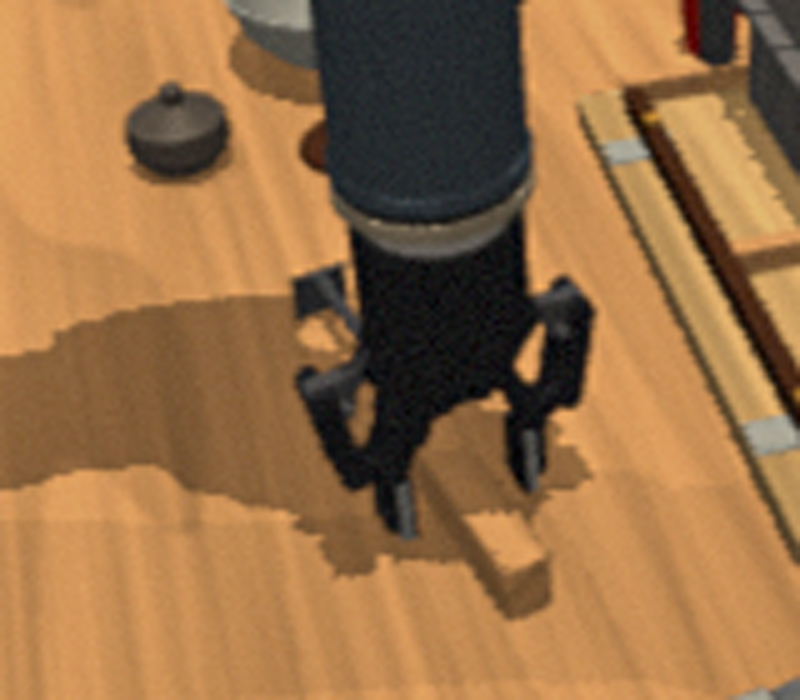

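The handle lies between the fingers. Closing on it at 70 N.

Request:
drive_tool(offset=[[0,0,0],[0,0,0],[0,0,0],[0,0,0],[0,0,0],[0,0,0],[0,0,0],[0,0,0]], twist=[[0,0,0],[0,0,0],[0,0,0],[0,0,0],[0,0,0],[0,0,0],[0,0,0],[0,0,0]], gripper=[-1,-1,-1,-1,-1,-1,-1,-1], newtons=70)

```text
clock: 3.85
position: [0.4486, -0.1303, 0.0789]
tool_rot: [0.0, 0.64, 0.768, 0.0]
force: [-0.7, 0.8, 8.9]
grip_width: 0.0233
```

Request:
drive_tool(offset=[[0,0,-0.5],[0,0,-1],[0,0,-2],[0,0,-3],[0,0,-4],[0,0,-4.8],[0,0,-4.8],[0,0,-4.8]], twist=[[0,0,0],[0,0,0],[0,0,0],[0,0,0],[0,0,0],[0,0,0],[0,0,0],[0,0,0]], gripper=[-1,-1,-1,-1,-1,-1,-1,-1])

```text
clock: 4.65
position: [0.4483, -0.1301, 0.1981]
tool_rot: [0.0, 0.64, 0.768, 0.0]
force: [-0.2, 0.2, -2.8]
grip_width: 0.0233
```

```bash
python3 -c "
from h import *
im,d=vision.get_image('side'); crop(im,200,130,360,270,5,'pics/s4.png')
im,d=vision.get_image('top'); crop(im,270,200,400,290,6,'pics/t4.png')
go([.50,.09,.25],-92.6)"
```

```text
t 4.75 pos [ 0.4478 -0.1301  0.1973] off [ 8.282  3.643 -2.108] twist [-1.5000e-02  8.0000e-03  1.7171e+01] q [-0.05  0.44  0.32  2.11 -0.23  0.63  0.62] F [ 0.47  0.25 -2.07] w 0.023
```

View pics/s4.png

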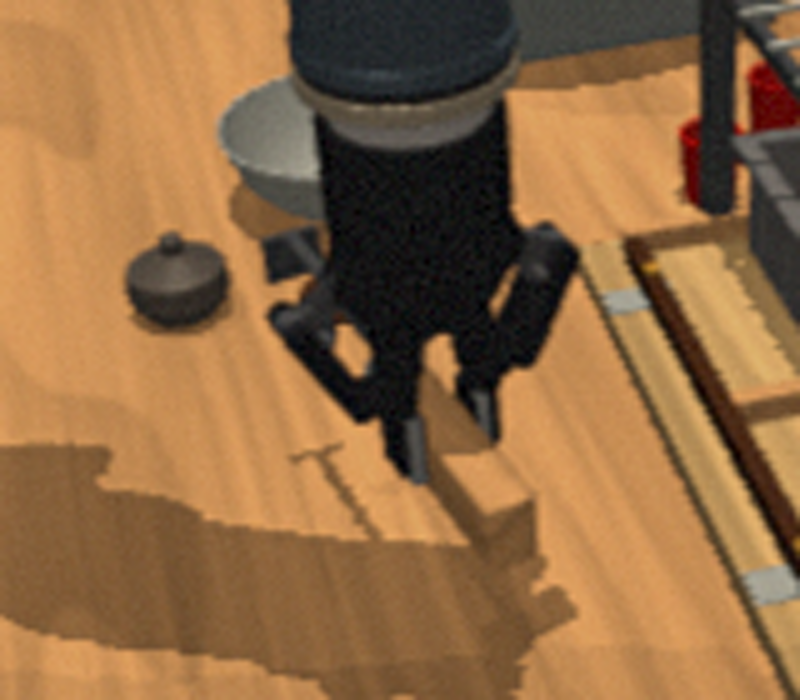

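View pics/t4.png

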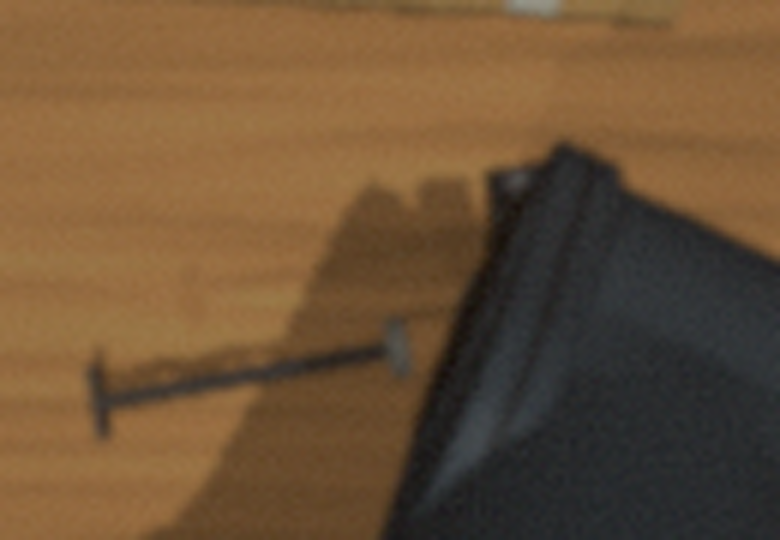

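The hook is held level and lifted; the blade is at (265,250) in the side crop. Turning it toward the rack.

```bash
python3 -c "
from h import *
go([.44,.085,.20],-92.6)"
```

```text
t 4.75 pos [ 0.4478 -0.1301  0.1973] off [ 8.519  1.25  -0.105] twist [-1.5000e-02  8.0000e-03  1.7171e+01] q [-0.05  0.44  0.32  2.11 -0.23  0.63  0.62] F [ 0.47  0.25 -2.07] w 0.023
```

Request:
drive_tool(offset=[[0.8,0.1,-0.1],[1.6,0.2,-0.1],[2.4,0.3,-0.1],[3.2,0.4,-0.1],[4,0.5,-0.1],[4.8,0.6,-0.1],[5.6,0.8,-0.1],[6.4,0.9,-0.1],[7.2,1,-0.1],[8,1.1,-0.1]], twist=[[0,0,1.2],[0,0,2.4],[0,0,3.6],[0,0,4.8],[0,0,6],[0,0,7.2],[0,0,8.4],[0,0,9.6],[0,0,10.8],[0,0,12]], gripper=[-1,-1,-1,-1,-1,-1,-1,-1,-1,-1])

```text
clock: 5.75
position: [0.4387, 0.072, 0.1997]
tool_rot: [0.0, 0.97, 0.243, -0.001]
force: [0.7, 1.0, -2.8]
grip_width: 0.0229
```

```bash
python3 -c "
from h import *
go([.44,.085,.20],-92.6)"
```

```text
t 5.75 pos [0.4387 0.072  0.1997] off [ 0.292 -0.432 -0.013] twist [0.008 0.018 5.119] q [-0.78  0.49  0.74  2.17 -0.54  0.67 -0.74] F [ 0.67  0.99 -2.81] w 0.0229
```

Request:
drive_tool(offset=[[0.1,-0.1,0],[0.2,-0.2,0],[0.3,-0.4,0],[0.3,-0.43,0],[0.3,-0.43,0],[0.3,-0.43,0],[0.3,-0.43,0],[0.3,-0.43,0]], twist=[[0,0,1.2],[0,0,2.4],[0,0,3.6],[0,0,4.7],[0,0,5.12],[0,0,5.12],[0,0,5.12],[0,0,5.12]], gripper=[-1,-1,-1,-1,-1,-1,-1,-1])

```text
clock: 6.55
position: [0.4406, 0.0842, 0.2003]
tool_rot: [0.0, 1.0, -0.02, -0.0]
force: [-0.1, 0.1, -2.1]
grip_width: 0.0229
```

```bash
python3 -c "
from h import *
im,d=vision.get_image('side'); cv2.imwrite('pics/sf5.png',im); crop(im,230,100,430,250,4,'pics/s5.png')
im,d=vision.get_image('top'); cv2.imwrite('pics/tf5.png',im); crop(im,240,130,380,230,5,'pics/t5.png')
go([.44,.085,.20],-92.6)"
```

```text
t 6.65 pos [0.4406 0.0843 0.2005] off [-0.026 -0.028  0.022] twist [-0.     0.002  0.055] q [-0.89  0.55  0.91  2.16 -0.67  0.73 -1.15] F [ 0.07  0.24 -1.9 ] w 0.023
```

View pics/s5.png

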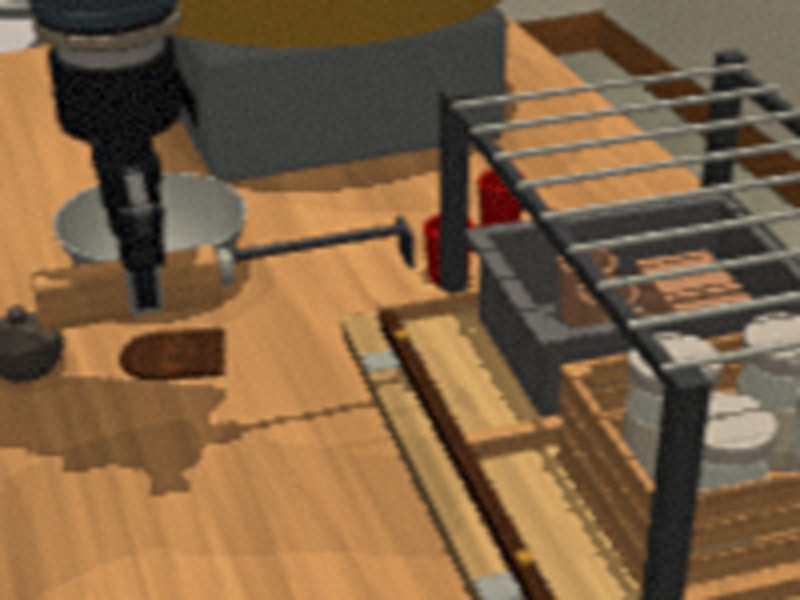

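View pics/t5.png

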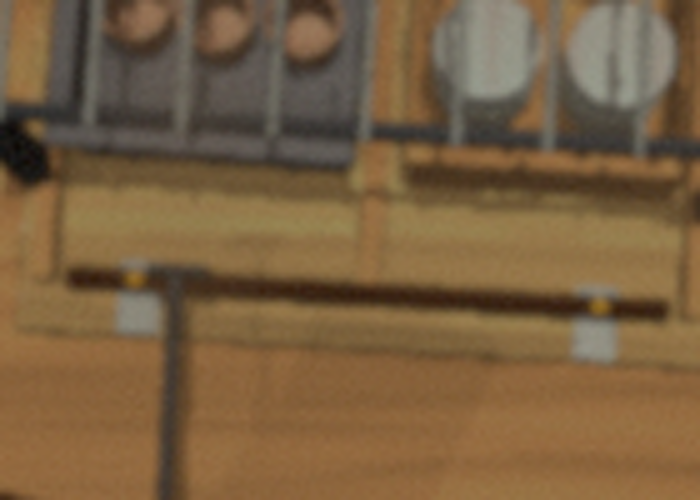

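```bash
python3 - <<'E'
from h import *
np.set_printoptions(precision=4,suppress=True)
a=np.radians(-2.6-.3); u=np.array([np.cos(a),np.sin(a),0]); v=np.array([-u[1],u[0],0])
tcp=np.array([.4406,.0843,.2005]); b=tcp+.182*u; b[2]=.1257
for nm,w,dz in [("botR",-.015,0),("botL",.015,0),("topR",-.015,.028),("topL",.015,.028),("topM",0,.028)]:
    P=b+w*v+[0,0,dz]; s=proj("side",P); t=proj("top",P)
    print(nm,P,"sidecrop",(s-[230,100]+.5)*4-.5,"topcrop",(t-[240,130]+.5)*5-.5)
# shank start (ferrule) for axis
f=lambda x,y:((x+.5)/5-.5+240,(y+.5)/5-.5+130)
print(ray("top",f(178,268),.1537),ray("top",f(171,480),.15),ray("top",f(148,270),.153),ray("top",f(208,270),.153))
E
```

```text
botR [0.6216 0.0601 0.1257] sidecrop [414.5016 268.1084] topcrop [216.0129 275.8445]
botL [0.6231 0.0901 0.1257] sidecrop [401.6868 247.384 ] topcrop [157.5475 272.6994]
topR [0.6216 0.0601 0.1537] sidecrop [414.1887 231.6798] topcrop [209.7191 268.3344]
topL [0.6231 0.0901 0.1537] sidecrop [401.1775 211.5004] topcrop [149.5058 265.0956]
topM [0.6224 0.0751 0.1537] sidecrop [407.604  221.4675] topcrop [179.6117 266.715 ]
[0.6217 0.0759 0.1537] [0.5165 0.0783 0.15  ] [0.6208 0.0909 0.153 ] [0.6209 0.061  0.153 ]
```

The predicted blade position matches both views to within about 2 mm: blade at (0.622, 0.076), bottom z≈0.125. Moving under the tier bar and over the lip.

```bash
python3 -c "
from h import *
go([.5388,.0795,.195],-92.9);go([.5388,.0795,.154],-92.9)"
```

```text
t 6.65 pos [0.4406 0.0843 0.2005] off [3.932 0.035 0.221] twist [-0.     0.002  0.105] q [-0.89  0.55  0.91  2.16 -0.67  0.73 -1.15] F [ 0.07  0.24 -1.9 ] w 0.023
t 6.65 pos [0.4406 0.0843 0.2005] off [3.932 0.035 1.861] twist [-0.     0.002  0.105] q [-0.89  0.55  0.91  2.16 -0.67  0.73 -1.15] F [ 0.07  0.24 -1.9 ] w 0.023
```

Request:
drive_tool(offset=[[0.3,0,0.2],[0.8,0,0.22],[1.3,0,0.22],[1.8,0,0.22],[2.3,0,0.22],[2.8,0,0.22],[3.3,0,0.22],[3.7,0.03,0.22],[3.93,0.03,0.22],[3.93,0.03,0.22]], twist=[[0,0,0.1],[0,0,0.1],[0,0,0.1],[0,0,0.1],[0,0,0.1],[0,0,0.1],[0,0,0.1],[0,0,0.1],[0,0,0.1],[0,0,0.1]], gripper=[-1,-1,-1,-1,-1,-1,-1,-1,-1,-1])

```text
clock: 7.65
position: [0.5396, 0.0794, 0.1951]
tool_rot: [0.0, 1.0, -0.025, 0.0]
force: [-0.1, -0.4, -1.4]
grip_width: 0.0229
```

```bash
python3 -c "
from h import *
im,d=vision.get_image('side'); cv2.imwrite('pics/sf6.png',im); crop(im,270,100,430,220,5,'pics/s6.png')
im,d=vision.get_image('top'); cv2.imwrite('pics/tf6.png',im); crop(im,240,110,340,210,6,'pics/t6.png')
go([.5388,.0795,.154],-92.9)"
```

```text
t 7.75 pos [0.5385 0.0796 0.195 ] off [0.014 0.002 1.641] twist [ 0.001  0.006 -0.003] q [-0.76  0.67  0.87  1.94 -0.68  0.85 -1.15] F [-0.3   0.96 -1.89] w 0.0229
```

View pics/s6.png

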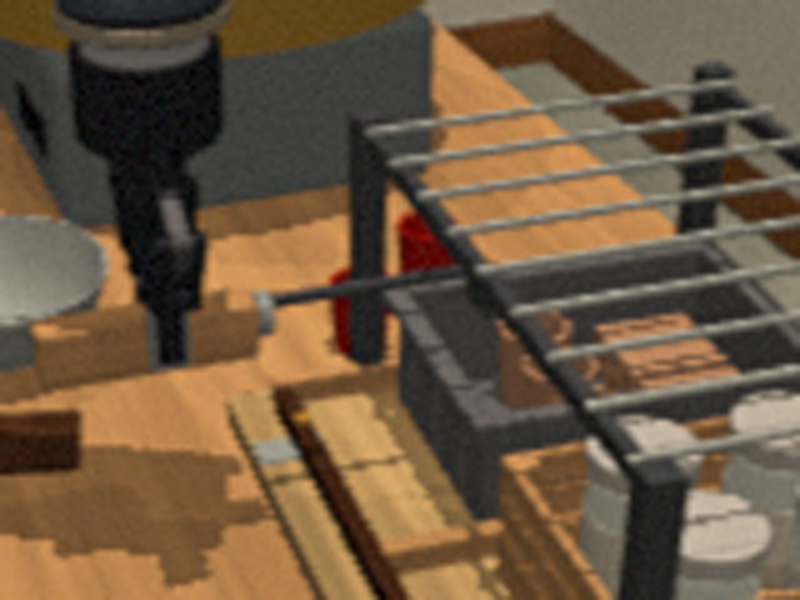

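View pics/t6.png

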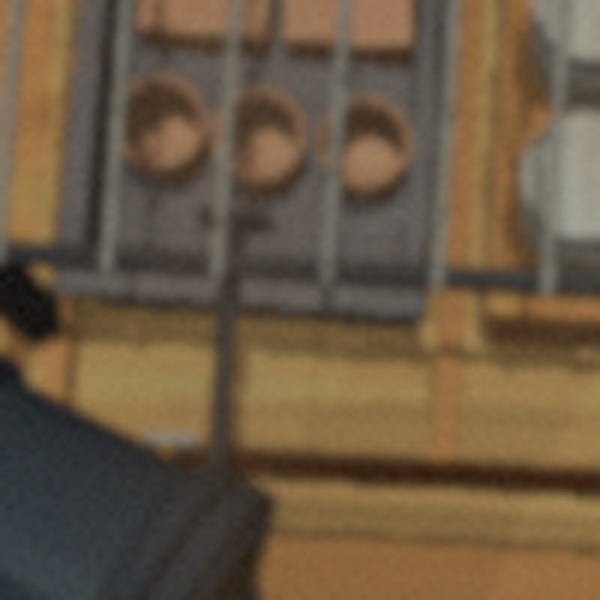

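The top crop shows the blade at (235,220), inside the tote between the front wall (y~290) and the middle cup (y~190). A quick check of the clearances in world coordinates before lowering.

```bash
python3 - <<'E'
from h import *
np.set_printoptions(precision=4,suppress=True)
f=lambda x,y:((x+.5)/6-.5+240,(y+.5)/6-.5+110)
for n,p,z in [("blade top",(235,218),.148),("cup front",(265,190),.072),("rimFL",(57,290),.093),("rimFR",(420,318),.093),("rim at blade",(225,305),.093),("cup centre",(263,138),.072)]: print(n,ray("top",f(*p),z))
E
```

```text
blade top [0.7174 0.069  0.148 ]
cup front [0.7486 0.0651 0.072 ]
rimFL [0.6978 0.1545 0.093 ]
rimFR [ 0.6858 -0.0067  0.093 ]
rim at blade [0.6913 0.0799 0.093 ]
cup centre [0.7727 0.0663 0.072 ]
```

Request:
drive_tool(offset=[[0,0,0.3],[0,0,0.6],[0,0,0.9],[0,0,1.2],[0,0,1.5],[0,0,1.64],[0,0,1.64],[0,0,1.64]], twist=[[0,0,0],[0,0,0],[0,0,0],[0,0,0],[0,0,0],[0,0,0],[0,0,0],[0,0,0]], gripper=[-1,-1,-1,-1,-1,-1,-1,-1])

```text
clock: 8.55
position: [0.5389, 0.0795, 0.1542]
tool_rot: [0.0, 1.0, -0.025, 0.0]
force: [-0.1, 0.2, -1.6]
grip_width: 0.0229
```

```bash
python3 -c "
from h import *
im,d=vision.get_image('side'); cv2.imwrite('pics/sf7.png',im); crop(im,310,120,430,220,6,'pics/s7.png')
s=sensors.observe(); F0=s['force']; print(s['position'],F0)
u=np.array([-np.cos(np.radians(2.6)),np.sin(np.radians(2.6)),0])
go(s['position']+.05*u,-92.9)"
```

```text
[0.53900818 0.07961219 0.15433918] [-0.17631794 -0.21174515 -1.42644143]
t 8.6 pos [0.539  0.0796 0.1543] off [-2.0e+00  1.1e-02 -1.0e-03] twist [ 0.    -0.004 -0.   ] q [-0.72  0.72  0.8   1.97 -0.75  0.77 -1.1 ] F [-0.18 -0.21 -1.43] w 0.0231
```

View pics/s7.png

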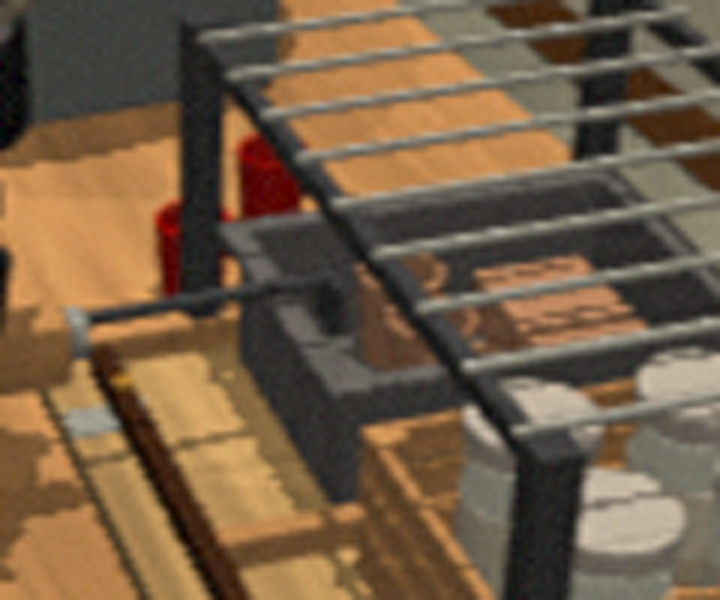

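The blade stands inside the front wall at crop (330,305), clear of the cup. Starting a slow draw at 15 mm/s.

Request:
drive_tool(offset=[[-0.06,0,0],[-0.12,0,0],[-0.18,0,0],[-0.24,0,0],[-0.3,0,0],[-0.36,0,0],[-0.42,0,0],[-0.48,0,0],[-0.54,0,0],[-0.6,0,0]], twist=[[0,0,0],[0,0,0],[0,0,0],[0,0,0],[0,0,0],[0,0,0],[0,0,0],[0,0,0],[0,0,0],[0,0,0]], gripper=[-1,-1,-1,-1,-1,-1,-1,-1,-1,-1])

```text
clock: 9.6
position: [0.5244, 0.0804, 0.1543]
tool_rot: [0.0, 1.0, -0.025, 0.001]
force: [3.3, -0.4, -2.9]
grip_width: 0.0229
```

Request:
drive_tool(offset=[[-0.06,0,0],[-0.12,0,0],[-0.18,0,0],[-0.24,0,0],[-0.3,0,0],[-0.36,0,0],[-0.42,0,0],[-0.48,0,0],[-0.54,0,0],[-0.6,0,0]], twist=[[0,0,0],[0,0,0],[0,0,0],[0,0,0],[0,0,0],[0,0,0],[0,0,0],[0,0,0],[0,0,0],[0,0,0]], gripper=[-1,-1,-1,-1,-1,-1,-1,-1,-1,-1])

```text
clock: 10.6
position: [0.5088, 0.0812, 0.1542]
tool_rot: [0.0, 1.0, -0.025, 0.0]
force: [3.5, -0.9, -1.9]
grip_width: 0.0225
```

```bash
python3 -c "
from h import *
im,d=vision.get_image('side'); crop(im,310,120,430,220,6,'pics/s8.png')
im,d=vision.get_image('top'); cv2.imwrite('pics/tf8.png',im); crop(im,240,110,340,210,6,'pics/t8.png')
go([.457,.083,.154],-92.9)"
```

```text
t 10.7 pos [0.5085 0.0813 0.1541] off [-2.062  0.034  0.005] twist [-0.001  0.005  0.   ] q [-0.75  0.69  0.8   2.05 -0.76  0.73 -1.08] F [ 1.04  0.45 -2.3 ] w 0.0228
```

View pics/s8.png

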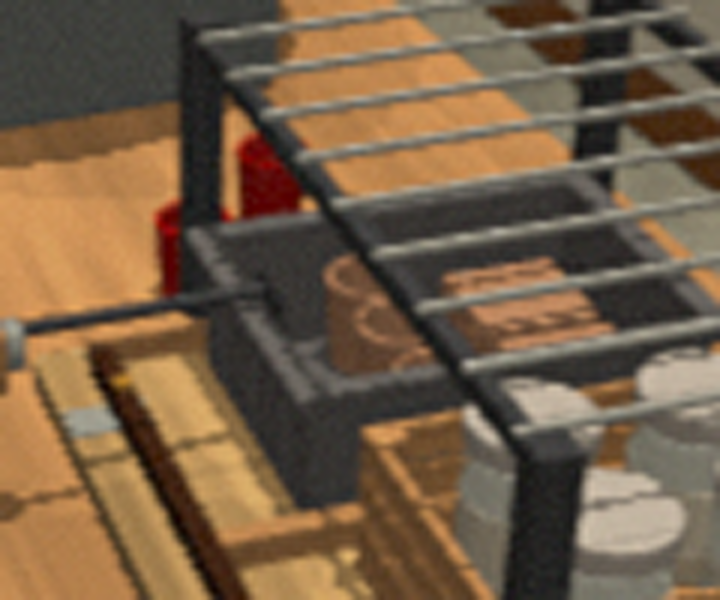

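View pics/t8.png

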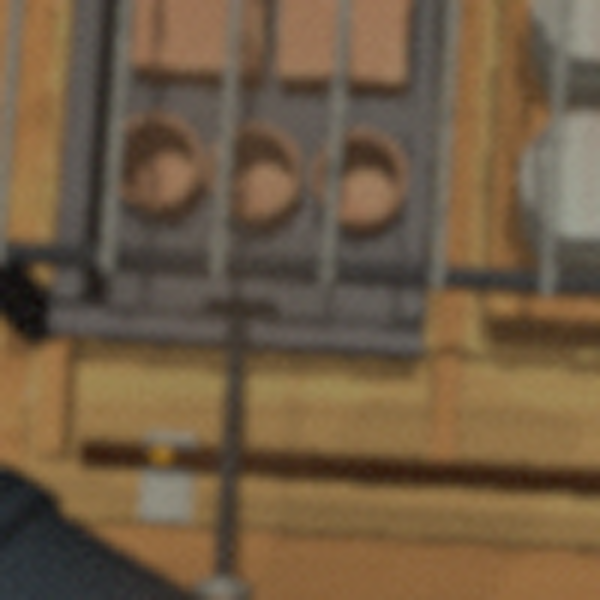

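The tote follows the hook, the cups stand, and the pull is about 3.5 N. Continuing straight.

Request:
drive_tool(offset=[[-0.06,0,0],[-0.12,0,0],[-0.18,0,0],[-0.24,0,0],[-0.3,0,0],[-0.36,0,0],[-0.42,0.01,0],[-0.48,0.01,0],[-0.54,0.01,0],[-0.6,0.01,0]], twist=[[0,0,0],[0,0,0],[0,0,0],[0,0,0],[0,0,0],[0,0,0],[0,0,0],[0,0,0],[0,0,0],[0,0,0]], gripper=[-1,-1,-1,-1,-1,-1,-1,-1,-1,-1])

```text
clock: 11.7
position: [0.4938, 0.0817, 0.1542]
tool_rot: [0.0, 1.0, -0.025, 0.0]
force: [3.1, -0.6, -2.2]
grip_width: 0.0232
```

Request:
drive_tool(offset=[[-0.06,0,0],[-0.12,0,0],[-0.18,0,0],[-0.24,0,0],[-0.3,0,0],[-0.36,0,0],[-0.42,0.01,0],[-0.48,0.01,0],[-0.54,0.01,0],[-0.6,0.01,0]], twist=[[0,0,0],[0,0,0],[0,0,0],[0,0,0],[0,0,0],[0,0,0],[0,0,0],[0,0,0],[0,0,0],[0,0,0]], gripper=[-1,-1,-1,-1,-1,-1,-1,-1,-1,-1])

```text
clock: 12.7
position: [0.4788, 0.0822, 0.1542]
tool_rot: [0.0, 1.0, -0.025, 0.0]
force: [4.1, 0.2, -3.4]
grip_width: 0.0231
```

```bash
python3 -c "
from h import *
im,d=vision.get_image('side'); crop(im,290,120,410,220,6,'pics/s9.png')
im,d=vision.get_image('top'); cv2.imwrite('pics/tf9.png',im); crop(im,240,110,340,210,6,'pics/t9.png')
go([.457,.083,.154],-92.9)"
```

```text
t 12.8 pos [0.4785 0.0822 0.1541] off [-0.861  0.013  0.006] twist [-0.001  0.005 -0.   ] q [-0.78  0.66  0.8   2.12 -0.77  0.68 -1.07] F [ 1.46 -0.67 -1.84] w 0.0227
```

View pics/s9.png

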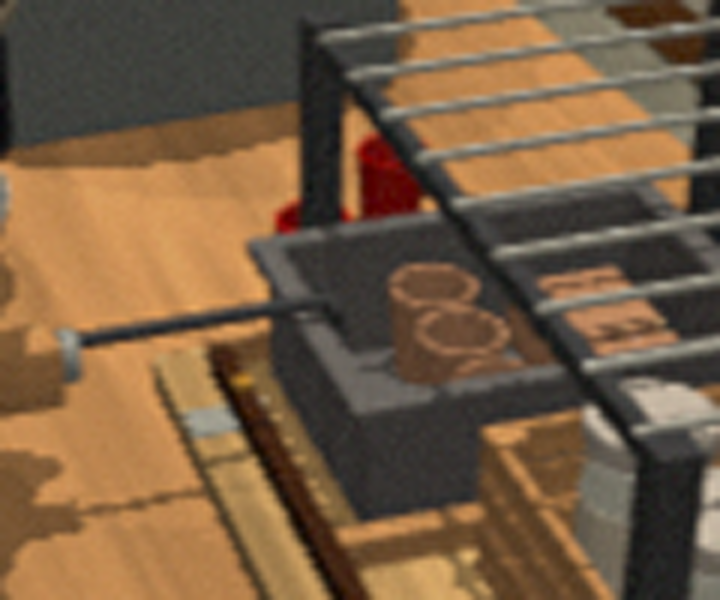

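View pics/t9.png

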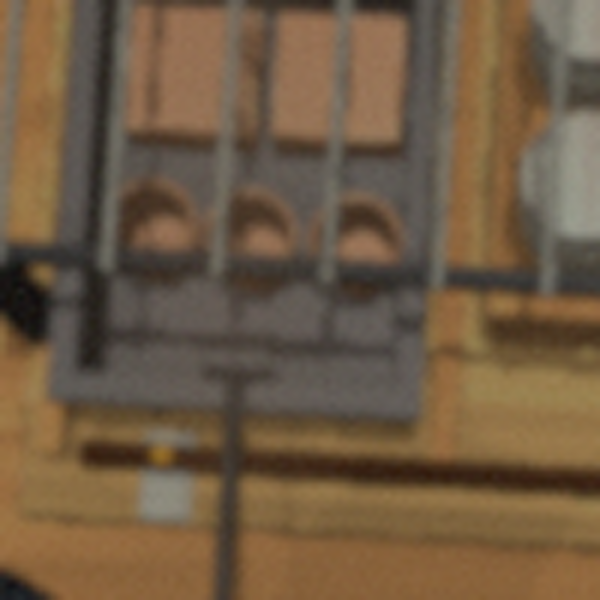

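Request:
drive_tool(offset=[[-0.05,0,0],[-0.1,0,0],[-0.15,0,0],[-0.2,0,0],[-0.25,0,0],[-0.3,0,0],[-0.35,0.01,0],[-0.4,0.01,0],[-0.45,0.01,0],[-0.5,0.01,0]], twist=[[0,0,0],[0,0,0],[0,0,0],[0,0,0],[0,0,0],[0,0,0],[0,0,0],[0,0,0],[0,0,0],[0,0,0]], gripper=[-1,-1,-1,-1,-1,-1,-1,-1,-1,-1])

```text
clock: 13.8
position: [0.4663, 0.0826, 0.1542]
tool_rot: [0.0, 1.0, -0.025, 0.0]
force: [4.1, -0.2, -2.2]
grip_width: 0.0229
```

Request:
drive_tool(offset=[[-0.025,0,0],[-0.05,0,0],[-0.075,0,0],[-0.1,0,0]], twist=[[0,0,0],[0,0,0],[0,0,0],[0,0,0]], gripper=[-1,-1,-1,-1])

```text
clock: 14.2
position: [0.4639, 0.0827, 0.1542]
tool_rot: [0.0, 1.0, -0.025, 0.0]
force: [3.4, 0.8, -2.3]
grip_width: 0.0229
```

Request:
drive_tool(offset=[[-0.025,0,0],[-0.05,0,0],[-0.075,0,0],[-0.1,0,0]], twist=[[0,0,0],[0,0,0],[0,0,0],[0,0,0]], gripper=[-1,-1,-1,-1])

```text
clock: 14.6
position: [0.4613, 0.0828, 0.1542]
tool_rot: [0.0, 1.0, -0.025, -0.0]
force: [2.8, -0.1, -2.5]
grip_width: 0.0228
```

```bash
python3 -c "
from h import *
im,d=vision.get_image('side'); crop(im,290,120,410,220,6,'pics/s10.png')
im,d=vision.get_image('top'); cv2.imwrite('pics/tf10.png',im); crop(im,240,110,340,210,6,'pics/t10.png')
go([.457,.083,.154],-92.9)"
```

```text
t 14.7 pos [0.4612 0.0829 0.1541] off [-0.169  0.003  0.005] twist [-0.     0.003  0.   ] q [-0.79  0.64  0.8   2.16 -0.77  0.66 -1.06] F [ 2.12  0.32 -2.4 ] w 0.0227
```

View pics/s10.png

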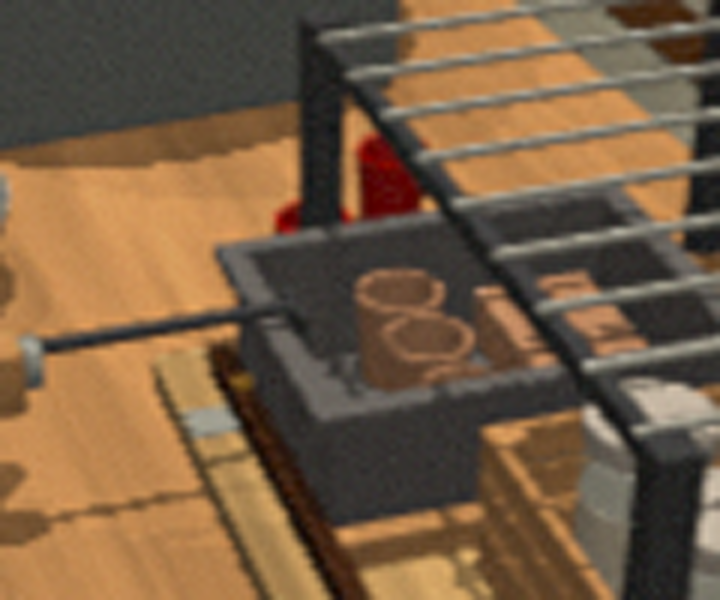

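View pics/t10.png

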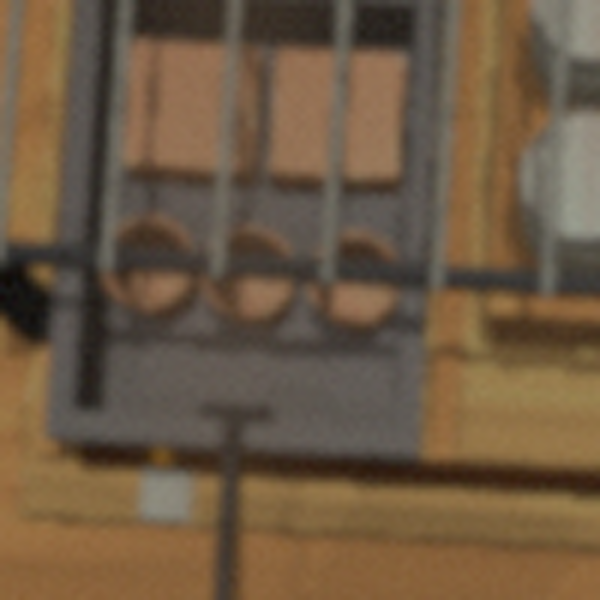

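A few millimetres remain. Creeping at 4 mm/s with force checks.

Request:
drive_tool(offset=[[-0.016,0,0],[-0.032,0,0],[-0.048,0,0]], twist=[[0,0,0],[0,0,0],[0,0,0]], gripper=[-1,-1,-1])

```text
clock: 15.0
position: [0.4602, 0.0829, 0.1541]
tool_rot: [0.0, 1.0, -0.025, -0.0]
force: [2.8, -0.6, -2.6]
grip_width: 0.0227
```

Request:
drive_tool(offset=[[-0.016,0,0],[-0.032,0,0],[-0.048,0,0]], twist=[[0,0,0],[0,0,0],[0,0,0]], gripper=[-1,-1,-1])

```text
clock: 15.3
position: [0.4597, 0.083, 0.1543]
tool_rot: [0.0, 1.0, -0.025, 0.001]
force: [7.8, -0.3, -4.1]
grip_width: 0.0228
```

Request:
drive_tool(offset=[[-0.01,0,0],[-0.02,0,0],[-0.02,0,0]], twist=[[0,0,0],[0,0,0],[0,0,0]], gripper=[-1,-1,-1])

```text
clock: 15.6
position: [0.4596, 0.083, 0.1544]
tool_rot: [0.0, 1.0, -0.025, 0.001]
force: [8.4, -0.7, -3.4]
grip_width: 0.0227
```

```bash
python3 -c "
from h import *
im,d=vision.get_image('side'); crop(im,290,120,410,220,6,'pics/s11.png')
im,d=vision.get_image('top'); cv2.imwrite('pics/tf11.png',im); crop(im,240,160,360,230,6,'pics/t11.png')
go([.457,.083,.154],-92.9)"
```

```text
t 15.7 pos [0.4596 0.083  0.1544] off [-0.105  0.005  0.015] twist [ 0.002 -0.022  0.001] q [-0.79  0.63  0.8   2.17 -0.77  0.65 -1.06] F [ 7.13  0.32 -3.84] w 0.0229
```

View pics/s11.png

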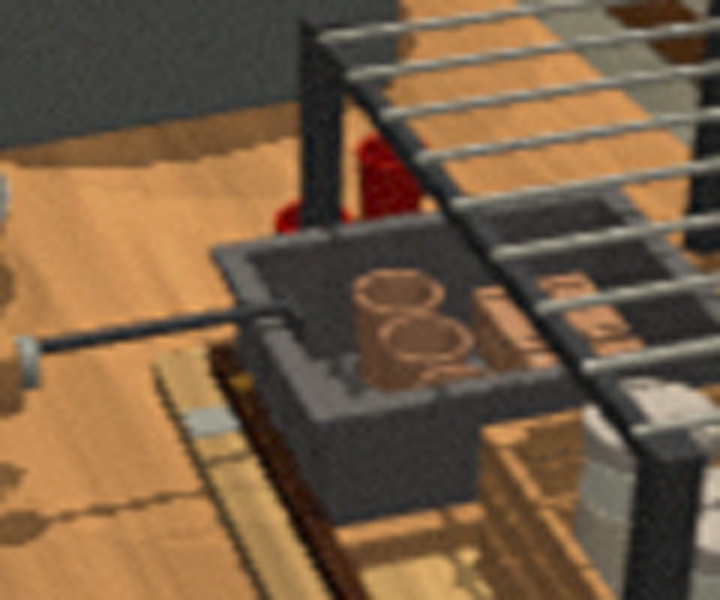

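View pics/t11.png

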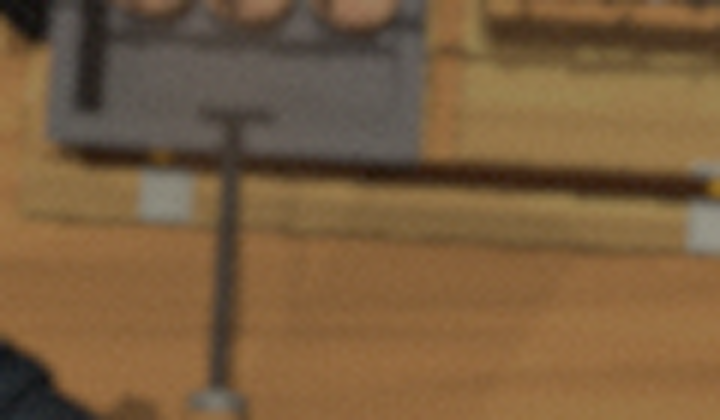

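Contact is felt: the motion has stalled and the force rose to about 8 N. I'll check that the tote sits square by fitting lines to the rim and strip edges.

```bash
cat > sq.py <<'E'
from h import *
import sys
def edge(im,cols,r0,r1,sign):
    g=cv2.cvtColor(im,cv2.COLOR_BGR2GRAY).astype(float) if sign!=0 else None
    return g
def fitrim(fn):
    im=cv2.imread(fn).astype(float)
    # saturation-like: red minus blue separates grey from wood
    s=cv2.GaussianBlur(im[:,:,2]-im[:,:,0],(3,3),0); g=im.mean(2)
    def run(cols,r0,r1,z,nm,A):
        pts=[]
        for c in cols:
            d=np.diff(A[r0:r1,c]); i=np.argmax(d)
            if 0<i<len(d)-1:
                a,b,e=d[i-1:i+2]; den=a-2*b+e; o=0.5*(a-e)/den if den else 0
                pts.append(ray("top",(c,r0+i+.5+o),z))
        P=np.array(pts); 
        for _ in range(3):
            k=np.polyfit(P[:,1],P[:,0],1); r=P[:,0]-np.polyval(k,P[:,1]); P=P[abs(r)<max(.0015,1.5*r.std())]
        print(nm,"slope",round(k[0],4),"x@y=.075",round(np.polyval(k,.075),4),"rms",round(r.std(),4),len(P))
    return run,s,g
E
python3 - <<'E'
from sq import *
for fn in ["pics/top0.png","pics/tf11.png"]:
    run,s,g=fitrim(fn); print(fn)
    lo,hi=(150,170) if "0" in fn else (175,193)
    run([c for c in range(252,308) if abs(c-278)>6 or "0.png" in fn],lo,hi,.093,"rim",s)
    run([c for c in range(262,370) if abs(c-268)>5 and abs(c-278)>4 and abs(c-360)>7],180,198,.036,"strip front",g)
E
```

```text
pics/top0.png
rim slope 0.0705 x@y=.075 0.6876 rms 0.0003 52
strip front slope 0.0521 x@y=.075 0.6216 rms 0.0005 72
pics/tf11.png
rim slope 0.0681 x@y=.075 0.6158 rms 0.0008 32
strip front slope 0.0547 x@y=.075 0.622 rms 0.0006 73
```

Request:
drive_tool(offset=[[-0.01,0,0],[-0.02,0,0],[-0.03,0,0],[-0.03,0,0]], twist=[[0,0,0],[0,0,0],[0,0,0],[0,0,0]], gripper=[-1,-1,-1,-1])

```text
clock: 16.1
position: [0.4595, 0.083, 0.1545]
tool_rot: [0.0, 1.0, -0.025, 0.002]
force: [10.9, 0.6, -5.2]
grip_width: 0.0229
```

```bash
python3 - <<'E'
from sq import *
acc=[]
for i in range(4): acc.append(vision.get_image('top')[0].astype(float))
a=np.mean(acc,0); cv2.imwrite('pics/tf12.png',a.astype(np.uint8))
im=cv2.imread('pics/tf12.png'); crop(im,240,165,330,205,8,'pics/t12.png')
sd=[vision.get_image('side')[0].astype(float) for i in range(3)]
sd=np.mean(sd,0).astype(np.uint8); cv2.imwrite('pics/sf12.png',sd); crop(sd,310,150,370,210,10,'pics/s12.png')
s=sensors.observe(); print(s['clock'],s['position'],s['force'])
E
```

```text
16.45 [0.45952837 0.08300973 0.15452691] [10.17675417 -0.01291248 -5.22658593]
```

View pics/t12.png

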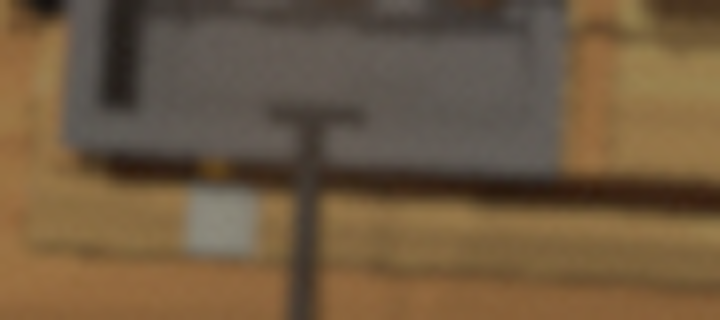

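View pics/s12.png

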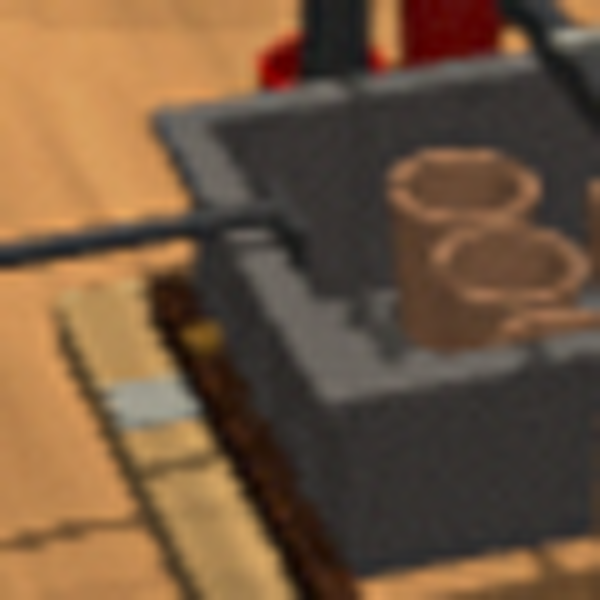

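The rim slope (27/495 ≈ 0.055) now equals the strip's (0.054). The side view shows the wall flush with the strip over its whole length, and the position is stalled at about 10 N. I'll ease off slightly and hold a steady light pull.

Request:
drive_tool(offset=[[0.01,0,0],[0.015,0,0],[0.015,0,0],[0.015,0,0],[0.015,0,0],[0.015,0,0],[0.015,0,0],[0.015,0,0],[0.015,0,0],[0.015,0,0]], twist=[[0,0,0],[0,0,0],[0,0,0],[0,0,0],[0,0,0],[0,0,0],[0,0,0],[0,0,0],[0,0,0],[0,0,0]], gripper=[-1,-1,-1,-1,-1,-1,-1,-1,-1,-1])

```text
clock: 17.45
position: [0.4596, 0.083, 0.1544]
tool_rot: [0.0, 1.0, -0.025, 0.001]
force: [8.9, -0.5, -4.4]
grip_width: 0.0231
```

Request:
drive_tool(offset=[[0,0,0],[0,0,0],[0,0,0],[0,0,0],[0,0,0]], twist=[[0,0,0],[0,0,0],[0,0,0],[0,0,0],[0,0,0]], gripper=[-1,-1,-1,-1,-1])

```text
clock: 17.95
position: [0.4596, 0.083, 0.1545]
tool_rot: [0.0, 1.0, -0.025, 0.001]
force: [9.1, -0.3, -4.4]
grip_width: 0.0229
```

Steady at about 9 N for 1.5 s. Unhooking: slightly rearward, then up.

Request:
drive_tool(offset=[[0.06,0,0],[0.12,0,0],[0.2,0,0],[0.28,0,0],[0.34,0,0],[0.34,0,0],[0.34,0,0]], twist=[[0,0,0],[0,0,0],[0,0,0],[0,0,0],[0,0,0],[0,0,0],[0,0,0]], gripper=[-1,-1,-1,-1,-1,-1,-1])

```text
clock: 18.65
position: [0.4665, 0.0826, 0.1541]
tool_rot: [0.0, 1.0, -0.025, -0.0]
force: [0.0, -0.5, -1.9]
grip_width: 0.0228
```

```bash
python3 - <<'E'
from h import *
im=vision.get_image('side')[0]; crop(im,300,130,400,210,8,'pics/s13.png')
im=vision.get_image('top')[0]; crop(im,240,140,330,210,8,'pics/t13.png')
s=sensors.observe(); print(s['clock'],s['position'],s['force'])
E
```

```text
18.75 [0.46648457 0.08257514 0.1541193 ] [ 0.85650071  1.07209106 -2.23151183]
```

View pics/s13.png

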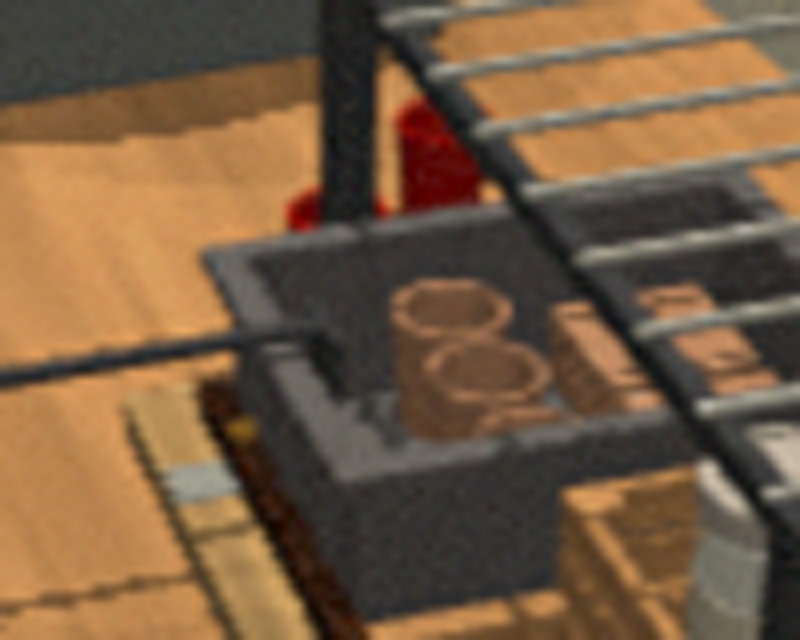

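View pics/t13.png

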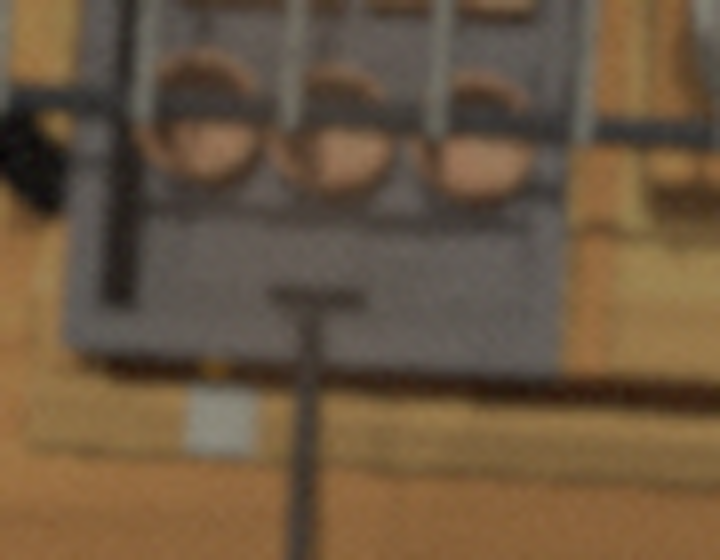

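The pull is released and the blade is clear of both the wall and the cups. Tool z points down, so lifting is -z.

Request:
drive_tool(offset=[[0,0,-0.2],[0,0,-0.5],[0,0,-0.8],[0,0,-1.2],[0,0,-1.6],[0,0,-2],[0,0,-2.4],[0,0,-2.4],[0,0,-2.4]], twist=[[0,0,0],[0,0,0],[0,0,0],[0,0,0],[0,0,0],[0,0,0],[0,0,0],[0,0,0],[0,0,0]], gripper=[-1,-1,-1,-1,-1,-1,-1,-1,-1])

```text
clock: 19.65
position: [0.4666, 0.0828, 0.2143]
tool_rot: [-0.0, 1.0, -0.025, 0.0]
force: [0.6, 0.3, -2.6]
grip_width: 0.0229
```

```bash
python3 - <<'E'
from h import *
go([.45,.085,.214],-92.9); go([.45,-.12,.21],10.5)
E
```

```text
t 19.65 pos [0.4666 0.0828 0.2143] off [-0.668 -0.055  0.011] twist [-0.003 -0.003  0.004] q [-0.88  0.57  0.93  2.09 -0.64  0.8  -1.17] F [ 0.62  0.33 -2.64] w 0.0229
t 19.65 pos [0.4666 0.0828 0.2143] off [-0.257  8.135  0.169] twist [ 1.0000e-03 -5.0000e-03 -1.7229e+01] q [-0.88  0.57  0.93  2.09 -0.64  0.8  -1.17] F [ 0.62  0.33 -2.64] w 0.0229
```

Request:
drive_tool(offset=[[-0.4,0,0],[-0.6,0.3,0],[-0.6,1,0],[-0.6,1.8,0],[-0.5,2.6,0],[-0.5,3.4,0],[-0.4,4.2,0],[-0.4,5,0],[-0.3,5.8,0],[-0.26,6.6,0]], twist=[[0,0,-0.6],[0,0,-1.8],[0,0,-3],[0,0,-4.2],[0,0,-5.4],[0,0,-6.6],[0,0,-7.8],[0,0,-9],[0,0,-10.2],[0,0,-11.4]], gripper=[-1,-1,-1,-1,-1,-1,-1,-1,-1,-1])

```text
clock: 20.65
position: [0.4516, -0.0827, 0.2137]
tool_rot: [-0.0, 0.84, 0.543, -0.0]
force: [-0.8, 0.0, -2.4]
grip_width: 0.0227
```

```bash
python3 - <<'E'
from h import *
go([.45,-.13,.20],10.5)
E
```

```text
t 20.65 pos [ 0.4516 -0.0827  0.2137] off [-1.752  0.717  0.549] twist [-6.000e-03  1.000e-03 -5.785e+00] q [-0.3   0.43  0.53  2.12 -0.34  0.68  0.04] F [-0.82  0.01 -2.38] w 0.0227
```

Request:
drive_tool(offset=[[-0.3,0.1,0.1],[-0.7,0.3,0.2],[-1.1,0.5,0.3],[-1.5,0.6,0.5],[-1.75,0.72,0.55],[-1.75,0.72,0.55],[-1.75,0.72,0.55],[-1.75,0.72,0.55]], twist=[[0,0,-1.2],[0,0,-2.4],[0,0,-3.6],[0,0,-4.8],[0,0,-5.78],[0,0,-5.78],[0,0,-5.78],[0,0,-5.78]], gripper=[-1,-1,-1,-1,-1,-1,-1,-1])

```text
clock: 21.45
position: [0.45, -0.1287, 0.2003]
tool_rot: [-0.0, 0.642, 0.766, 0.0]
force: [0.0, -0.2, -1.4]
grip_width: 0.023
```

```bash
python3 - <<'E'
from h import *
im=vision.get_image('side')[0]; crop(im,200,130,360,270,5,'pics/s14.png')
go([.45,-.13,.080],10.5)
E
```

```text
t 21.5 pos [ 0.4501 -0.1286  0.2003] off [-0.055 -0.012  4.813] twist [-0.002 -0.002 -0.065] q [-0.06  0.43  0.33  2.11 -0.23  0.64  0.61] F [ 0.4   0.04 -2.17] w 0.0229
```

View pics/s14.png

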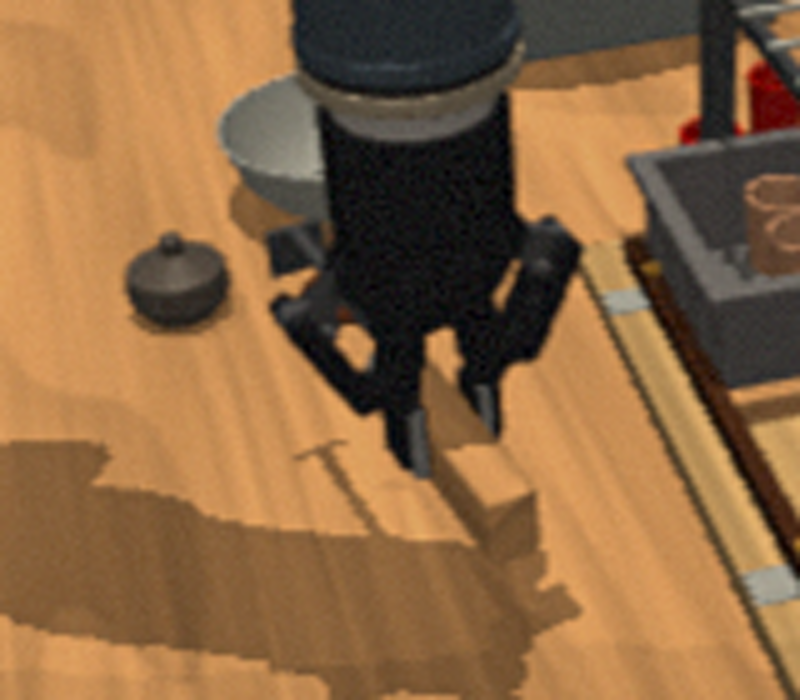

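The hook is back over its open bench spot, level. Lowering.

Request:
drive_tool(offset=[[-0.05,0,1],[-0.05,0,2],[-0.05,0,3],[-0.05,0,3.8],[-0.05,0,4.3],[-0.05,0,4.5],[-0.05,0,4.7],[-0.05,0,4.8],[-0.05,0,4.83],[-0.05,0,4.83]], twist=[[0,0,0],[0,0,0],[0,0,0],[0,0,0],[0,0,0],[0,0,0],[0,0,0],[0,0,0],[0,0,0],[0,0,0]], gripper=[-1,-1,-1,-1,-1,-1,-1,-1,-1,-1])

```text
clock: 22.5
position: [0.4504, -0.1304, 0.08]
tool_rot: [0.0, 0.642, 0.767, 0.0]
force: [-0.7, 0.4, -0.8]
grip_width: 0.0226
```

Request:
drive_tool(offset=[[0,0,0.02],[0,0,0.03],[0,0,0.03]], twist=[[0,0,0],[0,0,0],[0,0,0]], gripper=[-1,-1,-1])

```text
clock: 22.8
position: [0.4503, -0.1304, 0.079]
tool_rot: [0.0, 0.642, 0.767, 0.0]
force: [-0.8, -0.1, -2.3]
grip_width: 0.023
```

Request:
drive_tool(offset=[[0,0,0.02],[0,0,0.04],[0,0,0.04]], twist=[[0,0,0],[0,0,0],[0,0,0]], gripper=[-1,-1,-1])

```text
clock: 23.1
position: [0.4502, -0.1304, 0.0789]
tool_rot: [0.0, 0.642, 0.767, 0.0]
force: [-2.9, 1.0, 16.6]
grip_width: 0.0228
```

The hook is seated on the bench. Easing up slightly, then releasing.

Request:
drive_tool(offset=[[0,0,-0.02],[0,0,-0.03],[0,0,-0.03],[0,0,-0.03],[0,0,-0.03],[0,0,-0.03],[0,0,-0.03],[0,0,-0.03]], twist=[[0,0,0],[0,0,0],[0,0,0],[0,0,0],[0,0,0],[0,0,0],[0,0,0],[0,0,0]], gripper=[-1,-1,0.3,0.3,0.3,0.3,0.3,0.3])

```text
clock: 23.9
position: [0.4502, -0.1304, 0.0786]
tool_rot: [-0.0, 0.642, 0.767, -0.0]
force: [-0.4, 0.6, -0.1]
grip_width: 0.0558
```

Request:
drive_tool(offset=[[0,0,-0.5],[0,0,-1.5],[0,0,-3],[0,0,-4.5],[0,0,-6],[0,0,-7],[0,0,-7],[0,0,-7]], twist=[[0,0,0],[0,0,0],[0,0,0],[0,0,0],[0,0,0],[0,0,0],[0,0,0],[0,0,0]], gripper=[0.3,0.3,0.3,0.3,0.3,0.3,0.3,0.3])

```text
clock: 24.7
position: [0.4502, -0.1302, 0.2539]
tool_rot: [0.0, 0.641, 0.767, 0.0]
force: [0.1, -0.5, -0.9]
grip_width: 0.0552
```

```bash
python3 - <<'E'
from sq import *
im=vision.get_image('side')[0]; cv2.imwrite('pics/sf15.png',im); crop(im,220,110,420,260,4,'pics/s15.png')
im=vision.get_image('top')[0]; cv2.imwrite('pics/tf15.png',im); crop(im,240,100,400,270,4,'pics/t15.png')
s=sensors.observe(); print(s['clock'],s['position'],s['force'],s['grip_width'])
E
```

```text
24.8 [ 0.44974169 -0.13011783  0.25280212] [-0.36182244  0.54136273 -0.13133871] 0.055506273462480445
```

View pics/s15.png

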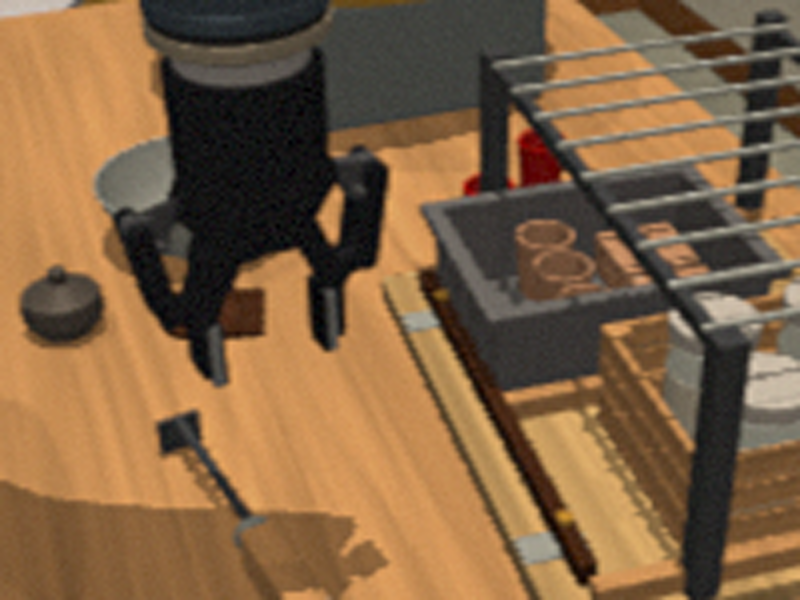

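View pics/t15.png

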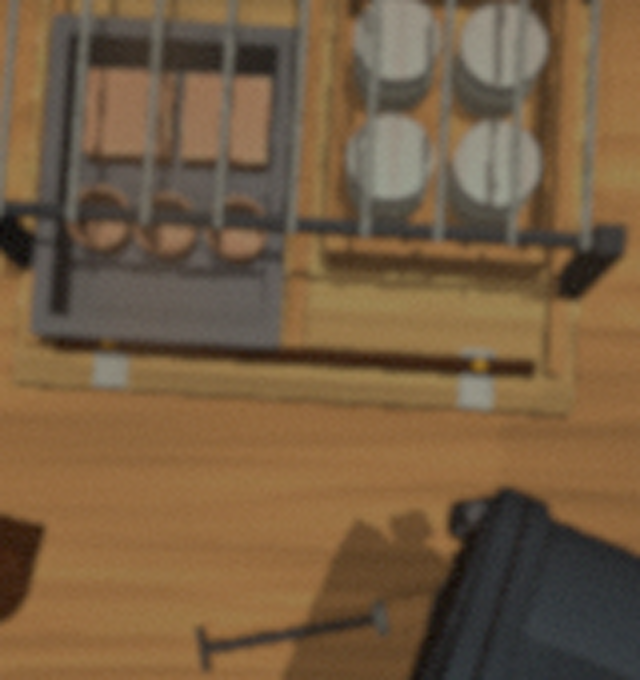

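The tote sits square against the strip, all three cups are upright, the crate is unmoved, and the hook lies on open bench. Handing in.

```bash
python3 -c "
from bench import ticket
print(ticket.close_job())"
```

```text
the job is handed in; nothing more can be done
None
```

I drew the tote forward to the stop strip with the hook, unhooked it, and laid the hook back on the open bench where it started. The job was handed in at about 25 s of the 72 s allowed.

- **The draw:** I pulled at 15 mm/s, slowing to about 4 mm/s at the end. The pull was about 3–4 N while sliding. It rose to about 8–11 N when the tote stalled at the strip, and I then held about 9 N for 1.5 s.
- **Last checks:** The final pictures show the tote's front along the strip, the three cups upright, and the crate of jars unmoved. The hook lies well clear of the rack, and the gripper is empty and raised about 25 cm.
- **What disagreed:** An automatic line fit at first contact gave the tote's rim a slope of 0.068 against 0.055 for the strip, which would leave about a 2 mm gap at the left. After a slightly firmer pull I measured it by eye in the next pictures. The rim slope then read 0.055, and the side view showed no gap. After unhooking it read about 0.049, which is within my reading error. I did not rerun the automatic fit.
- **Setting the hook down:** It pressed on the bench with about 17 N for a moment before I let go.

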